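# Screw the plug back into the analyser's waste tank

### The arm

A 7-joint arm with a two-finger parallel gripper is mounted at the origin on the work surface. World frame = base frame: x ahead of the robot, y to its left, z up, the work surface at z = 0. Lengths are in mm, angles in degrees, forces in N, time in s.
With the tool pointing down it reaches from about 400 to 850 mm from the base axis. Payload 4.5 kg.
Tool frame: the origin (TCP) lies at the very end of the fingers, on their centre line; the grasp point (between the pads) lies 19 mm behind it; z points along the fingers, y is the line along which they close (so a half turn about z gives the same grasp; the last joint's range is limited). The gripper opens to 85 mm and grips with 20 to 120 N. Pads are 22 mm wide; open, the fingers measure 114 mm over their backs; the gripper's body (76 mm by 85 mm) begins 54 mm behind the grasp point. The pads swing forward as they close: fully open they stand 13 mm farther back than shut.
Start: joints at [71.666, 39.483, -11.15, 89.685, 9.013, 51.709, -12.324], TCP at [216.571, -586.303, 231.317] pointing down, gripper open.
Joint ranges: [-172.22, 172.22], [-26.19, 119.32], [-84.43, 86.54], [7.71, 146.69], [-57.33, 237.33], [2.42, 119.75], [-152.13, 152.13]. Speed limits (degrees/s): [147.25, 147.25, 180, 180, 180, 180, 180].

### API

Orientations are given as [roll, pitch, yaw] about the fixed x, y, z axes, in that order (R = Rz(yaw) Ry(pitch) Rx(roll)).
In Python, from station import arm, imaging gives the robot as it stands.
- The arm moves only by the tool send_rows, never from a script. Its argument "series" is a list of rows, each a list of 7 numbers: the turn, a rotation vector about the tool's x, y, z as a fraction of full scale, then the shift along the tool's x, y, z as a fraction of full scale, then the opening, from 0 (shut) to 1 (fully open). In form: [[ax, ay, az, tx, ty, tz, grip], ...]. A call has 1 to 12 rows; each row shifts and turns the commanded pose from where the row before left it, along the tool's axes as they then stand; what a row does not reach is not made up. Full scale, the value 1, is 3 cm for a shift and 0.12 rad for a turn. A row lasts 1/10 s, in which the tool goes at most 50 mm and 8.59 degrees, less where a joint would pass 70% of its speed; a pose out of reach is approached as far as the arm can. A call with a number of a shift or a turn outside -1 to 1 is refused whole. A call with a gripper value outside its range is refused whole. The fingers move at their own pace and stop on an object; the grip force is fixed at half the most. Time passes only in rows, so rows that do not move let the fingers close. It gives the time, the measured TCP pose, the force, the opening and the grip force at its end, in the units of the state.
- arm.observe(): the state, without advancing time (a new reading comes with each control period).
- imaging.get_image(name): name is "side" or "top" or "wrist"; returns the picture (400x640x3 uint8, red, green, blue); there is no depth.
- imaging.get_calibration(name): a dict with "camera_matrix" (3x3 intrinsics, pixels), "distortion" ([k1, k2, p1, p2, k3] as OpenCV has them; the pictures are not rectified), "world_to_cam" (4x4, takes a point from world to camera coordinates); the wrist camera has in their place "T_tool_cam" (4x4, takes a point from camera to tool coordinates, whose origin is the TCP and whose axes are the flange's). Camera axes: x right, y up, looking along -z (the intrinsics and any distortion apply to the point x, -y, -z); pixel columns grow to the right and rows downward; lengths in mm; the calibration is good to about 2 mm. A picture is of the moment at which its call begins: read the wrist's pose just before it. get_calibration takes no time and is no camera call.
- arm.sign_off(): hands the job in; it is judged then, once.
The state is a dict: "clock": time; "joint_positions": joint angles; "joint_velocities": joint speeds; "effort": joint torques, N m; "tool_pos": TCP position; "tool_rot": TCP orientation; "wrist_force": force on the tool from outside, world axes, zero at the start; "torque": the same for the moment, N m; "grip_width": finger opening in mm; "grip_force": force on a finger pad.
Only numpy, scipy, OpenCV 4.12 (cv2) and the standard library are available. Lean on these libraries where they do the work, as an engineer would, in place of code of your own. Each camera call takes 0.05 s, during which the arm holds its last target. There are 200 camera calls.

### The job

Take the grey screw plug out of its holder ring and close the waste tank with it: stand it upright in the tank's neck, turn it backwards (anticlockwise from above) with light pressure until you feel it drop into the thread starts, then screw it in clockwise until its flange is fully home on the rim, and let go. Never force the thread, and leave the tube rack, bottle and carton where they are.

Things in the scene. Friction and masses are not known exactly. Their poses are not given: they have to be found in the camera images.
- plug_grip (a point): Centre of the grip bar on top of the loose grey plastic screw plug (0.11 to 0.22 kg), which starts upright in its holder ring. Bar 48 mm long along this frame's x, 14 mm wide along y, 22 mm high; z is the plug's axis, up. Grasp it from above across the 14 mm. The 14 mm thick stem below the bar is 12 mm high; the top of the 60 mm flange is 23 mm below this point.
- plug_seat (a point): Centre of the underside of the plug's flange (60 mm in diameter, 6 mm thick), 29 mm below plug_grip, same axes. The plug is fully home when this point is at mouth.
- plug: The whole screw plug; origin at plug_seat, same axes. Below the flange a nose 34 mm in diameter reaches 32 mm down, the last 8 mm tapering to 24 mm. Four lugs stand out of the nose to 48 mm diameter, at this frame's +x, +y, -x and -y; each 7 mm wide, 5 mm high, its underside 19 mm below the flange. They have about 8 degrees of play in the neck's start gaps.
- mouth (a point): Centre of the mouth of the tank's neck, level with its flat rim 126 mm above the bench; z up. Neck 62 mm outside, 36 mm high; bore 51 mm, narrowing to 36.4 mm at the threads (1.2 mm a side round the nose). Right-hand thread, four equal starts 90 degrees apart; where they stand round the axis differs every time and no listed frame shows it.
- neck_land (a point): Point on the neck's axis 6 mm below mouth, level with the flat lands on top of the threads. Lugs that miss the start gaps rest here, flange about 14 mm above the rim. Turned anticlockwise (from above) under light pressure, at most 90 degrees, they slide and then fall into the gaps. Turned clockwise on the lands they run against hard stops: not to be forced.
- neck_start (a point): Point on the neck's axis 15 mm below mouth, at the floor of the start gaps. Lugs fall about 9 mm into them (flange then 4 to 5 mm above the rim) and a stop ends the anticlockwise turn. From here 60 to 65 degrees clockwise runs the plug down until the flange is on the rim and the thread ends at a stop. Axial play 1.4 mm; the thread stays where it is left.
- tank: White plastic waste tank, 160 x 160 x 90 mm, fixed to the bench, origin at the centre of its underside; the neck, part of it, stands in the middle of its top. A carrying handle stands 13 mm above the top, 62 mm from the neck's axis on this frame's -x side. Its thread is spoilt if plug and tank press on one another with over 60 N in all, as a twist of about 1 N m against a stop does: feel for the stops in small steps.
- holder: Fixed bright metal holder ring, 66 mm outside, 53 mm bore, 34 mm high, on a 90 mm base disc; origin at the centre of its underside. At the start the plug's flange rests on its top.
- rack: Loose white rack with eight purple-capped blood tubes, 50 x 210 x 88 mm (long along its y), origin at the centre of its underside. Bystander.
- bottle: Loose white reagent bottle, 52 mm in diameter, 110 mm high, origin at the centre of its underside. Bystander.
- carton: Loose small carton, 60 x 75 x 85 mm, origin at the centre of its underside. Bystander.
Things that resemble listed ones, but are neither listed nor needed, are in the scene too. Leave any purple look-alike of the plug alone.

How it is judged:
By the outcome, as a careful person would: the job done as asked, in the order asked, and still so for the second after the job is handed in, with the robot touching nothing.
It also fails if it takes over 67 s, if anything falls off the work surface, if the arm or the gripper's body presses on something with over 40 N, if the wrist force passes 120 N, or if a joint passes its speed limit or range.

## Working session

There is one attempt and no reset: what is moved stays moved. The work goes in short steps, Python scripts to look and compute and a tool call to move; the robot and the scene stay as the last step left them, time stands still between calls to the robot, and variables do not carry over. Pictures are saved under pics/ and viewed, at most 10 in all, crops included, and the job is handed in when it is done.

Besides the shell and the picture viewer there is one more tool, called after "Call:" as name(argument=value, ...) on one line, values as JSON. send_rows: Moves the arm, as the interface text tells. Its arguments: {"type":"object","properties":{"series":{"type":"array"}},"required":["series"]}

```bash
mkdir -p pics; cat > h.py <<'E'
import numpy as np, cv2
from station import arm, imaging
from scipy.spatial.transform import Rotation as R
def grab(n):
    s=arm.observe(); im=imaging.get_image(n); return s,im
def T_tool(s):
    T=np.eye(4); T[:3,:3]=R.from_euler('xyz',s['tool_rot'],degrees=True).as_matrix(); T[:3,3]=s['tool_pos']; return T
def cam(n,s):
    c=imaging.get_calibration(n)
    wc=np.array(c['world_to_cam']) if n!='wrist' else np.linalg.inv(T_tool(s)@np.array(c['T_tool_cam']))
    return np.array(c['camera_matrix'],float),np.array(c['distortion'],float),np.array(wc)
def ray(n,s,uv):
    K,d,wc=cam(n,s); p=cv2.undistortPoints(np.array([[uv]],float),K,d)[0,0]
    cw=np.linalg.inv(wc); v=cw[:3,:3]@np.array([p[0],-p[1],-1]); return cw[:3,3],v/np.linalg.norm(v)
def plane(n,s,uv,z):
    o,v=ray(n,s,uv); return o+v*(z-o[2])/v[2]
def tri(r1,r2):
    A=[];b=[]
    for o,v in (r1,r2):
        P=np.eye(3)-np.outer(v,v);A.append(P);b.append(P@o)
    x=np.linalg.lstsq(np.vstack(A),np.hstack(b),rcond=None)[0]
    return x,[np.linalg.norm((np.eye(3)-np.outer(v,v))@(x-o)) for o,v in (r1,r2)]
def proj(n,s,X):
    K,d,wc=cam(n,s); x=wc[:3,:3]@np.array(X,float)+wc[:3,3]
    return cv2.projectPoints(np.array([[x[0],-x[1],-x[2]]]),np.zeros(3),np.zeros(3),K,d)[0][0,0]
def save(p,im): cv2.imwrite(p,im[:,:,::-1])
E
python3 - <<'E'
from h import *
np.set_printoptions(precision=3,suppress=True)
for n in('side','top','wrist'):
    s,im=grab(n); save(f'pics/{n}0.png',im); c=imaging.get_calibration(n); print(n,c)
print(s)
E
```

```text
side {'camera_matrix': array([[498.861,   0.   , 316.799],
       [  0.   , 498.861, 193.027],
       [  0.   ,   0.   ,   1.   ]]), 'distortion': array([-0.038,  0.   ,  0.   ,  0.   ,  0.   ]), 'world_to_cam': array([[  -0.812,   -0.583,    0.02 ,  494.827],
       [   0.422,   -0.564,    0.71 , -330.126],
       [  -0.402,    0.585,    0.704, -733.022],
       [   0.   ,    0.   ,    0.   ,    1.   ]])}
top {'camera_matrix': array([[392.326,   0.   , 318.828],
       [  0.   , 392.326, 203.453],
       [  0.   ,   0.   ,   1.   ]]), 'distortion': array([-0.056,  0.   ,  0.   ,  0.   ,  0.   ]), 'world_to_cam': array([[  -0.014,   -1.   ,   -0.02 ,   12.659],
       [   0.983,   -0.018,    0.181, -621.392],
       [  -0.181,   -0.017,    0.983, -887.407],
       [   0.   ,    0.   ,    0.   ,    1.   ]])}
wrist {'camera_matrix': array([[286.986,   0.   , 318.937],
       [  0.   , 286.986, 199.171],
       [  0.   ,   0.   ,   1.   ]]), 'distortion': array([-0.018,  0.   ,  0.   ,  0.   ,  0.   ]), 'T_tool_cam': array([[  -0.001,    0.957,    0.289,   73.345],
       [   1.   ,    0.001,   -0.   ,    1.19 ],
       [  -0.   ,    0.289,   -0.957, -142.735],
       [   0.   ,    0.   ,    0.   ,    1.   ]])}
{'clock': 0.1, 'joint_positions': array([ 71.666,  39.528, -11.144,  89.738,   9.014,  51.708, -12.324]), 'joint_velocities': array([-0.021, -0.253, -0.044, -0.122,  0.025,  0.034,  0.058]), 'effort': array([ -0.003, -54.06 ,  -1.271, -15.898,   0.009,   0.004,  -0.   ]), 'tool_pos': array([ 216.289, -585.785,  230.579]), 'tool_rot': array([-179.909,    0.008,   20.276]), 'wrist_force': array([-0.323,  0.128,  0.6  ]), 'torque': array([ 0.015, -0.062,  0.028]), 'grip_force': 0.0, 'grip_width': 85.2048749501145}
```

View pics/top0.png

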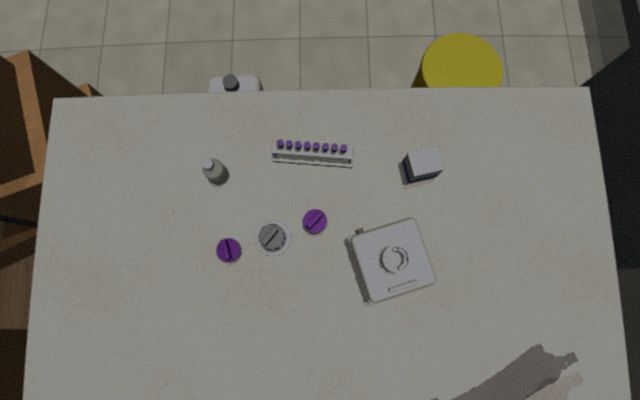

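View pics/side0.png

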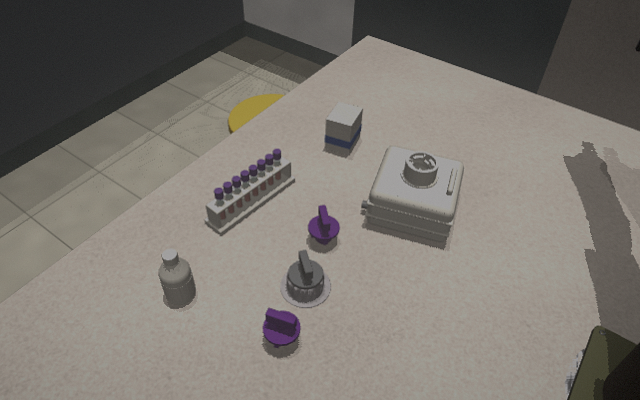

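The top view shows the grey plug in its bright ring at (272,237). Purple look-alikes are at (229,250) and (315,221), and the tank neck is at about (394,259). In the side view the grey plug is at (305,270), the purple ones at (324,225) and (281,325), and the neck at (421,160). Other grey or round candidates are the bottle (214,172) and the grey disc off the table (231,82). I choose the grey one in the metal ring. One close crop will check this.

```bash
python3 - <<'E'
import cv2,numpy as np
t=cv2.imread('pics/top0.png');s=cv2.imread('pics/side0.png')
c=lambda im,x,y,w,h:cv2.resize(im[y:y+h,x:x+w],(400,300),interpolation=cv2.INTER_CUBIC)
o=np.vstack([np.hstack([c(t,240,210,64,48),c(s,265,240,80,60)]),np.hstack([c(t,362,234,64,48),c(s,381,140,80,60)])])
cv2.imwrite('pics/crop.png',np.clip(o*1.3,0,255).astype('u1'))
E
```

```text
(no output)
```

View pics/crop.png

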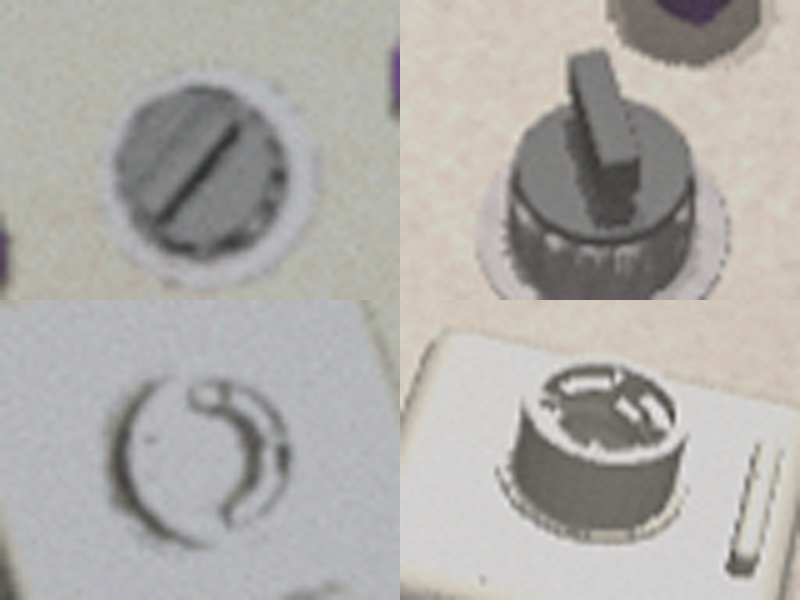

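The crop confirms it: grey plug on the metal ring, flange centre at top (272.3,237.5) and side (305.4,273.6), bar top centre at side (305.8,261.6). The neck rim is centred near top (394.5,259) and side (422,162.6).

```bash
python3 - <<'E'
from h import *
np.set_printoptions(precision=1,suppress=True)
s=arm.observe()
print('flange',tri(ray('top',s,(272.3,237.5)),ray('side',s,(305.4,273.6))),plane('top',s,(272.3,237.5),40),plane('side',s,(305.4,273.6),40))
print('mouth',tri(ray('top',s,(394.5,259)),ray('side',s,(422,162.6))),plane('top',s,(394.5,259),126),plane('side',s,(422,162.6),126))
print('bar side top',plane('side',s,(305.8,261.6),74))
f=lambda x,y:plane('side',s,(265+(x-400)/5,240+y/5),74)
print('bar dir',f(622,160)-f(588,55), f(605,165)-f(570,60))
print('tank/carton/rack/bottle',[plane('top',s,p,90)[:2] for p in((423,158),(314,148),(210,165))])
cc=T_tool(s)@np.array(imaging.get_calibration('wrist')['T_tool_cam']);print(cc)
E
```

```text
flange (array([545.8, 118.3,  38.1]), [np.float64(3.0018070708360813), np.float64(3.0018070708353)]) [542.9 116.7  40. ] [547.9 120.4  40. ]
mouth (array([ 484.1, -160. ,  129.7]), [np.float64(1.041101964685834), np.float64(1.0411019646862552)]) [ 483.3 -161.   126. ] [ 486.5 -163.8  126. ]
bar side top [547.3 120.3  74. ]
bar dir [-35.1  28.4   0. ] [-35.5  27.9   0. ]
tank/carton/rack/bottle [array([ 720.5, -246.4]), array([750.2,  11.6]), array([713.5, 260.7])]
[[   0.3    0.9    0.3  285.6]
 [  -0.9    0.3    0.1 -561.7]
 [  -0.    -0.3    1.   373.4]
 [   0.     0.     0.     1. ]]
```

Call:
send_rows(series=[[0,0,0,1,-0.85,0,1],[0,0,0,1,-0.85,0,1],[0,0,0,1,-0.85,0,1],[0,0,0,1,-0.85,0,1],[0,0,0,1,-0.85,0,1],[0,0,0,1,-0.85,0,1],[0,0,0,1,-0.85,0,1],[0,0,0,1,-0.85,0,1],[0,0,0,1,-0.85,0,1],[0,0,0,1,-0.85,0,1],[0,0,0,1,-0.85,0,1],[0,0,0,1,-0.85,0,1]])

```text
clock: 1.35
tool_pos: [448.7, -173.0, 231.2]
tool_rot: [-180.0, 0.0, 20.3]
wrist_force: [0.7, 0.3, -0.9]
grip_width: 85.6
grip_force: 0.0
```

Call:
send_rows(series=[[0,0,0,0.65,0,0,1],[0,0,0,0.65,0,0,1],[0,0,0,0,0,0,1],[0,0,0,0,0,0,1]])

```text
clock: 1.75
tool_pos: [484.0, -161.2, 231.0]
tool_rot: [-180.0, 0.1, 20.3]
wrist_force: [0.2, -0.7, 0.8]
grip_width: 85.5
grip_force: 0.0
```

```bash
python3 - <<'E'
from h import *
np.set_printoptions(precision=1,suppress=True)
s,im=grab('wrist'); save('pics/w1.png',im); print(s['tool_pos'],s['tool_rot'],s['joint_positions'],s['clock'],s['wrist_force'])
print(proj('wrist',s,[484,-160,126]))
E
```

```text
[ 484.  -161.2  231. ] [-180.     0.1   20.3] [ 18.5  31.   -8.3 109.3   6.7  40.2 -63.4] 1.75 [ 0.2 -0.7  0.8]
[316.3 197.2]
```

View pics/w1.png

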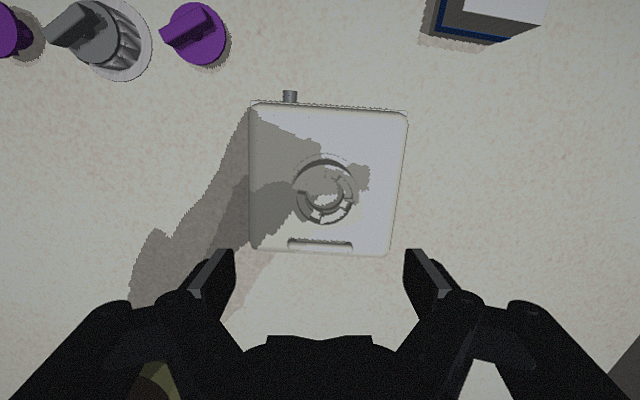

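The wrist view shows the tank with the neck at about (324,193), partly shaded, the handle at (320,244) below it, and the grey plug at (90,30). I'll turn to the plug's grasp yaw here and view the neck again. Two yaws will cancel the hand-eye error.

Call:
send_rows(series=[[0,0,-1,0,0,0,1],[0,0,-1,0,0,0,1],[0,0,-1,0,0,0,1],[0,0,-1,0,0,0,1],[0,0,-1,0,0,0,1],[0,0,-1,0,0,0,1],[0,0,-1,0,0,0,1],[0,0,-1,0,0,0,1],[0,0,-1,0,0,0,1],[0,0,-1,0,0,0,1],[0,0,-1,0,0,0,1],[0,0,-1,0,0,0,1]])

```text
clock: 3.0
tool_pos: [483.2, -162.3, 231.2]
tool_rot: [-179.9, 0.0, 103.0]
wrist_force: [-0.4, -0.7, -0.2]
grip_width: 85.7
grip_force: 0.0
```

Call:
send_rows(series=[[0,0,-0.93,0,0,0,1],[0,0,-0.93,0,0,0,1],[0,0,-0.93,0,0,0,1],[0,0,-0.93,0,0,0,1],[0,0,-0.93,0,0,0,1],[0,0,-0.93,0,0,0,1],[0,0,0,0,0,0,1],[0,0,0,0,0,0,1],[0,0,0,0,0,0,1]])

```text
clock: 3.9
tool_pos: [484.3, -161.5, 231.3]
tool_rot: [-180.0, 0.0, 141.0]
wrist_force: [-0.2, -0.0, 0.7]
grip_width: 85.8
grip_force: 0.0
```

```bash
python3 - <<'E'
from h import *
np.set_printoptions(precision=1,suppress=True)
s,im=grab('wrist'); save('pics/w2.png',im); print(s['tool_pos'],s['tool_rot'],s['joint_positions'],s['clock'])
u,v=proj('wrist',s,[484,-160,126]); print(u,v)
a=cv2.imread('pics/w1.png')
c=lambda im,u,v:cv2.resize(im[v-50:v+50,u-50:u+50],(400,400),interpolation=cv2.INTER_CUBIC)
k=int(u)-0,int(v)
o=np.hstack([c(a,324,193),c(im[:,:,::-1],k[0],k[1])]);print(k)
cv2.imwrite('pics/c2.png',cv2.createCLAHE(3,(4,4)).apply(cv2.cvtColor(o,cv2.COLOR_BGR2GRAY)))
E
```

```text
[ 484.3 -161.5  231.3] [-180.    0.  141.] [ 40.1  36.1 -43.9 108.2  32.8  49.   30.3] 3.9
321.0968951053311 195.47891403818042
(321, 195)
```

View pics/c2.png

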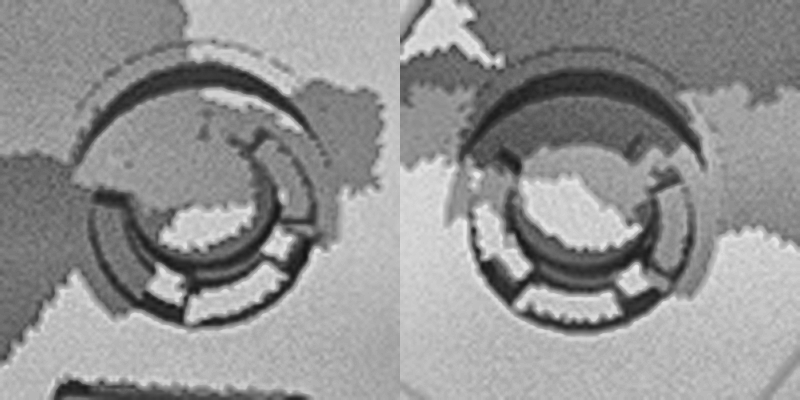

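The crops show the rim's outer edge at the top (a dark crescent) and the bore edge at the bottom, with the start gaps visible. The neck centre is about crop (202,219) on the left and (582,224.5) on the right, i.e. pixels (324.1,197.4) and (316.1,200.8).

```bash
python3 - <<'E'
from h import *
from scipy.optimize import least_squares
np.set_printoptions(precision=2,suppress=True)
S=[dict(tool_pos=[484.,-161.2,231.],tool_rot=[-180,.05,20.3]),dict(tool_pos=[484.3,-161.5,231.3],tool_rot=[180,0,141.])]
C=[(324.1,197.4),(316.1,200.8)]
O=[(274,143),(271-100,145)]
bore=[[(92,215),(105,262),(140,308),(195,327),(250,312),(290,280),(314,238)],[(470,225),(485,277),(515,311),(582,332),(640,316),(675,287),(694,240)]]
outer=[[(105,140),(150,102),(195,87),(240,90),(280,110)],[(490,140),(530,107),(582,95),(630,102),(670,125)]]
M=[]
for i in(0,1):
    m=plane('wrist',S[i],C[i],126)
    up=lambda P:np.array([plane('wrist',S[i],((x+.5)/4-.5+O[i][0],(y+.5)/4-.5+O[i][1]),126)[:2] for x,y in P])
    B,U=up(bore[i]),up(outer[i])
    f=least_squares(lambda c:np.r_[np.linalg.norm(B-c,axis=1)-25.5,np.linalg.norm(U-c,axis=1)-31],m[:2])
    print(m,f.x,f.fun); M.append(f.x)
# M_i = true + Rz_i e
A=[];b=[]
for i in(0,1):
    Rt=R.from_euler('xyz',S[i]['tool_rot'],degrees=True).as_matrix()[:2,:2]
    A.append(np.hstack([np.eye(2),Rt]));b.append(M[i])
print('true mouth, e_tool',np.linalg.solve(np.vstack(A),np.hstack(b)))
# z check: triangulate wrist vs top
print(tri(ray('wrist',S[0],C[0]),ray('side',S[0],(422,162.6))))
E
```

```text
[ 484.72 -164.94  126.  ] [ 484.25 -165.85] [-0.06 -0.94 -0.12 -0.12 -1.5  -1.61 -0.54 -1.88 -1.02 -0.21 -0.04 -0.63]
[ 485.09 -166.58  126.  ] [ 486.3  -167.02] [ 0.25 -0.15 -0.17 -0.6  -0.9  -0.46 -0.38 -1.66 -0.45 -0.13  0.04 -0.21]
true mouth, e_tool [ 485.61 -165.85   -1.27   -0.47]
(array([ 485.7 , -164.34,  126.26]), [np.float64(1.0240955661021127), np.float64(1.024095566102321)])
```

Call:
send_rows(series=[[0,0,0,0.43,0.86,0,1],[0,0,0,0.43,0.86,0,1],[0,0,0,0.43,0.86,0,1],[0,0,0,0.43,0.86,0,1],[0,0,0,0.43,0.86,0,1],[0,0,0,0.43,0.86,0.3,1],[0,0,0,0.43,0.86,0.3,1],[0,0,0,0.43,0.86,0.4,1],[0,0,0,0.43,0.86,0.4,1],[0,0,0,0.43,0.86,0.3,1],[0,0,0,0,0,0,1],[0,0,0,0,0,0,1]])

```text
clock: 5.15
tool_pos: [545.9, 121.1, 180.1]
tool_rot: [-179.9, 0.0, 141.2]
wrist_force: [0.1, -0.9, -0.1]
grip_width: 85.4
grip_force: 0.0
```

```bash
python3 - <<'E'
from h import *
np.set_printoptions(precision=1,suppress=True)
s,im=grab('wrist'); save('pics/w3.png',im); print(s['tool_pos'],s['tool_rot'],s['joint_positions'],s['clock'])
u,v=proj('wrist',s,[546,118.5,65]).astype(int); print(u,v)
y0=min(max(v-75,0),250);o=cv2.resize(im[y0:y0+150,u-100:u+100,::-1],(800,600),interpolation=cv2.INTER_CUBIC);print(y0,u-100)
cv2.imwrite('pics/c3.png',np.clip(o*1.3,0,255).astype('u1'))
E
```

```text
[545.9 121.1 180.1] [-179.9    0.   141.2] [  5.   42.6 -38.5 103.4  35.4  46.7  -0.1] 5.15
317 195
120 217
```

View pics/c3.png

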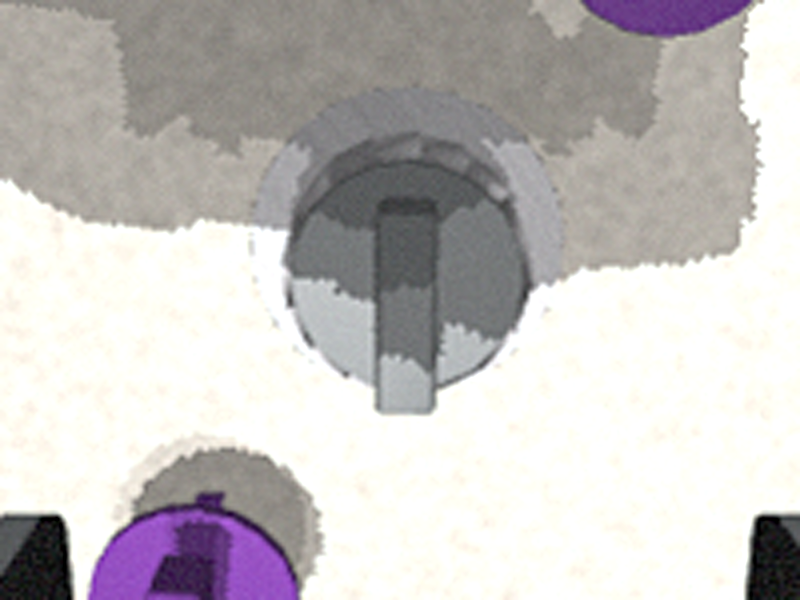

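The bar lies parallel to the tool's x, with its top face at crop x 376–437, y 212–412 and centre at pixel (318.1,197.6). The flange centre is at (318.7,188.4). One purple look-alike is at the lower left, clear of the fingers.

```bash
python3 - <<'E'
from h import *
np.set_printoptions(precision=1,suppress=True)
s=arm.observe()
Rt=R.from_euler('xyz',s['tool_rot'],degrees=True).as_matrix()
b=plane('wrist',s,(318.1,197.6),74);f=plane('wrist',s,(318.7,188.4),40)
print(b,f,tri(ray('wrist',s,(318.1,197.6)),ray('side',s,(305.8,261.6))))
for p in(b,f): print(Rt.T@(p-s['tool_pos']))
E
```

```text
[545.8 117.8  74. ] [546.3 118.   40. ] (array([547.7, 117.7,  70.5]), [np.float64(1.2152322112937652), np.float64(1.2152322112937177)])
[ -1.1  -1.6 106.2]
[ -1.3  -1.2 140.2]
```

Call:
send_rows(series=[[0,0,0,-0.02,-0.04,0.6,1],[0,0,0,0,0,1,1],[0,0,0,0,0,1,1],[0,0,0,0,0,1,1],[0,0,0,0,0,0.6,0.5],[0,0,0,0,0,0.23,0.35],[0,0,0,0,0,0,0.35],[0,0,0,0,0,0,0.35]])

```text
clock: 6.0
tool_pos: [546.7, 119.1, 48.4]
tool_rot: [179.9, 0.1, 141.1]
wrist_force: [0.4, 0.3, 0.0]
grip_width: 30.7
grip_force: 0.0
```

Call:
send_rows(series=[[0,0,0,0,0,0,0],[0,0,0,0,0,0,0],[0,0,0,0,0,0,0],[0,0,0,0,0,0,0],[0,0,0,0,0,0,0]])

```text
clock: 6.5
tool_pos: [546.9, 119.6, 48.7]
tool_rot: [179.9, 0.1, 141.1]
wrist_force: [0.1, -0.7, 6.0]
grip_width: 13.0
grip_force: 59.5
```

Call:
send_rows(series=[[0,0,0,0,0,-0.3,0],[0,0,0,0,0,-0.6,0],[0,0,0,0,0,-0.9,0],[0,0,0,0,0,-0.9,0],[0,0,0,0,0,-0.9,0],[0,0,0,0,0,-0.9,0],[0,0,0,0,0,-0.7,0],[0,0,0,0,0,0,0],[0,0,0,0,0,0,0]])

```text
clock: 7.4
tool_pos: [545.6, 119.1, 203.3]
tool_rot: [-180.0, 0.0, 141.1]
wrist_force: [-0.5, 0.4, -2.9]
grip_width: 13.2
grip_force: 58.7
```

Call:
send_rows(series=[[0,0,0,-0.2,-0.4,0,0],[0,0,0,-0.44,-0.87,0,0],[0,0,0,-0.44,-0.87,0,0],[0,0,0,-0.44,-0.87,0,0],[0,0,0,-0.44,-0.87,0,0],[0,0,0,-0.44,-0.87,0,0],[0,0,0,-0.44,-0.87,0,0],[0,0,0,-0.44,-0.87,0,0],[0,0,0,-0.44,-0.87,0,0],[0,0,0,-0.44,-0.87,0,0],[0,0,0,-0.2,-0.4,0,0],[0,0,0,0,0,0,0]])

```text
clock: 8.6
tool_pos: [483.6, -166.7, 202.2]
tool_rot: [-179.9, -0.1, 140.9]
wrist_force: [0.2, 0.9, -2.2]
grip_width: 13.2
grip_force: 58.7
```

Call:
send_rows(series=[[0,0,0.6,0,0,0,0],[0,0,1,0,0,0,0],[0,0,1,0,0,0,0],[0,0,1,0,0,0,0],[0,0,1,0,0,0,0],[0,0,1,0,0,0,0],[0,0,1,0,0,0,0],[0,0,1,0,0,0,0],[0,0,1,0,0,0,0],[0,0,1,0,0,0,0],[0,0,1,0,0,0,0],[0,0,1,0,0,0,0]])

```text
clock: 9.8
tool_pos: [485.8, -161.5, 203.2]
tool_rot: [-180.0, -0.1, 61.3]
wrist_force: [0.7, 0.3, -2.5]
grip_width: 13.0
grip_force: 58.6
```

Call:
send_rows(series=[[0,0,1,0,0,0,0],[0,0,0.6,0,0,0,0],[0,0,0,0,0,0,0],[0,0,0,0,0,0,0],[0,0,0,0,0,0,0]])

```text
clock: 10.3
tool_pos: [485.5, -163.3, 203.3]
tool_rot: [-180.0, -0.0, 50.5]
wrist_force: [-0.6, -0.2, -1.2]
grip_width: 12.8
grip_force: 58.7
```

```bash
python3 - <<'E'
from h import *
np.set_printoptions(precision=2,suppress=True)
s=arm.observe();print(s)
Rt=R.from_euler('xyz',s['tool_rot'],degrees=True).as_matrix()
print('mouth in tool',Rt.T@(np.array([485.2,-165.9,126])-s['tool_pos']))
s,im=grab('side');save('pics/s4.png',im)
s,t=grab('top');save('pics/t4.png',t)
c=lambda im,x,y,w,h:cv2.resize(im[y:y+h,x:x+w,::-1],(400,500),interpolation=cv2.INTER_CUBIC)
cv2.imwrite('pics/c4.png',np.clip(np.hstack([c(im,372,80,100,125),c(t,355,205,80,100)])*1.3,0,255).astype('u1'))
E
```

```text
{'clock': 10.3, 'joint_positions': array([ 23.66,  33.91, -16.21, 110.59,  14.77,  37.5 , -41.18]), 'joint_velocities': array([ 0.45,  0.02,  0.26, -0.17, -0.06, -0.1 , -0.23]), 'effort': array([ -0.23, -46.03,  -2.04, -12.4 ,  -0.  ,  -0.  ,   0.  ]), 'tool_pos': array([ 485.51, -163.28,  203.27]), 'tool_rot': array([-179.98,   -0.02,   50.53]), 'wrist_force': array([-0.61, -0.17, -1.21]), 'torque': array([-0.02,  0.01,  0.02]), 'grip_force': 58.66662330474355, 'grip_width': 12.820169195593069}
mouth in tool [-2.25  1.45 77.27]
```

View pics/c4.png

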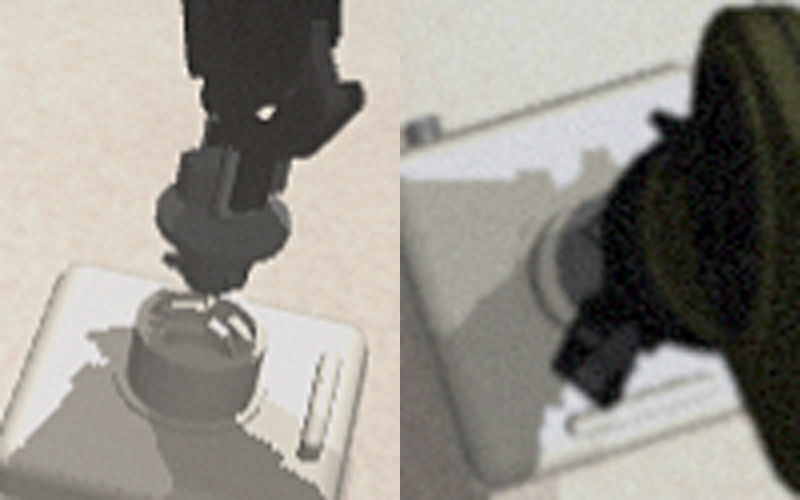

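```bash
python3 - <<'E'
from h import *
np.set_printoptions(precision=2,suppress=True)
s=arm.observe();print(s['tool_pos'])
Rt=R.from_euler('xyz',s['tool_rot'],degrees=True).as_matrix()
cr=lambda p:((p-[372,80]+.5)*4-.5)
a=np.linspace(0,2*np.pi,72)
for nm,c,r in(('flange',Rt@[.6,0,0]+s['tool_pos']-[0,0,8.7],30),('flangebot',Rt@[.6,0,0]+s['tool_pos']-[0,0,14.7],30),('rim',np.array([485.2,-165.9,126]),31)):
    P=np.array([cr(proj('side',s,c+[r*np.cos(t),r*np.sin(t),0])) for t in a]);print(nm,P.min(0),P.max(0),cr(proj('side',s,c)))
for d in([1,0,0],[0,1,0]): print(4*(proj('side',s,c+d)-proj('side',s,c)))
E
```

```text
[ 485.41 -163.81  203.33]
flange [160.78 176.45] [296.11 259.98] [228.27 217.2 ]
flangebot [158.73 187.  ] [293.42 270.66] [225.91 227.81]
rim [139.99 288.09] [272.42 375.24] [206.06 330.63]
[-1.9  -0.85]
[-0.97  1.12]
```

Call:
send_rows(series=[[0,0,0,-0.06,0.04,0.3,0],[0,0,0,0,0,0.35,0],[0,0,0,0,0,0,0],[0,0,0,0,0,0,0],[0,0,0,0,0,0,0],[0,0,0,0,0,0,0]])

```text
clock: 11.0
tool_pos: [485.4, -166.3, 184.1]
tool_rot: [180.0, -0.0, 50.4]
wrist_force: [0.3, 0.5, -1.9]
grip_width: 13.3
grip_force: 58.7
```

```bash
cat > m.py <<'E'
from h import *
np.set_printoptions(precision=2,suppress=True)
s=arm.observe();print(s['clock'],s['tool_pos'],s['tool_rot'],'F',s['wrist_force'],'M',s['torque'],s['joint_positions'][6])
Rt=R.from_euler('xyz',s['tool_rot'],degrees=True).as_matrix()
print('mouth from plug, tool mm',Rt.T@(np.array([485.6,-165.7,s['tool_pos'][2]])-s['tool_pos'])-[.6,0,0], 'flange-rim gap',s['tool_pos'][2]-14.7-126)
E
python3 m.py
```

```text
11.0 [ 485.4  -166.28  184.12] [179.97  -0.02  50.39] F [ 0.28  0.55 -1.87] M [ 0.01 -0.01 -0.01] -41.830107268491396
mouth from plug, tool mm [-0.03 -0.21  0.  ] flange-rim gap 43.41800988866933
```

Call:
send_rows(series=[[0,0,0,0,0,0.2,0],[0,0,0,0,0,0.2,0],[0,0,0,0,0,0.2,0],[0,0,0,0,0,0.15,0],[0,0,0,0,0,0,0],[0,0,0,0,0,0,0]])

```text
clock: 11.6
tool_pos: [485.1, -166.3, 161.2]
tool_rot: [-180.0, 0.0, 50.4]
wrist_force: [0.6, -0.7, -2.6]
grip_width: 12.7
grip_force: 58.7
```

```bash
python3 m.py
```

```text
11.6 [ 485.12 -166.27  161.22] [-179.99    0.01   50.39] F [ 0.6  -0.7  -2.56] M [0.01 0.01 0.02] -42.80115590976873
mouth from plug, tool mm [ 0.14  0.   -0.  ] flange-rim gap 20.523510368569816
```

No contact yet. I'll keep going down in small steps.

Call:
send_rows(series=[[0,0,0,0,0,0.06,0],[0,0,0,0,0,0.06,0],[0,0,0,0,0,0,0],[0,0,0,0,0,0,0]])

```text
clock: 12.0
tool_pos: [485.2, -166.3, 157.8]
tool_rot: [180.0, -0.0, 50.4]
wrist_force: [0.2, 0.3, -2.0]
grip_width: 13.0
grip_force: 58.7
```

Call:
send_rows(series=[[0,0,0,0,0,0.05,0],[0,0,0,0,0,0,0],[0,0,0,0,0,0,0]])

```text
clock: 12.3
tool_pos: [485.1, -166.3, 156.3]
tool_rot: [180.0, 0.0, 50.4]
wrist_force: [0.1, -0.2, -1.1]
grip_width: 13.0
grip_force: 58.7
```

Call:
send_rows(series=[[0,0,0,0,0,0.04,0],[0,0,0,0,0,0,0],[0,0,0,0,0,0,0]])

```text
clock: 12.6
tool_pos: [485.1, -166.3, 155.1]
tool_rot: [-180.0, 0.0, 50.4]
wrist_force: [0.7, 0.8, -1.4]
grip_width: 12.5
grip_force: 58.7
```

Call:
send_rows(series=[[0,0,0,0,0,0.02,0],[0,0,0,0,0,0,0],[0,0,0,0,0,0,0]])

```text
clock: 12.9
tool_pos: [485.2, -166.3, 154.6]
tool_rot: [180.0, -0.0, 50.4]
wrist_force: [-0.6, 0.9, 0.4]
grip_width: 12.9
grip_force: 59.2
```

Call:
send_rows(series=[[0,0,0,0,0,0.02,0],[0,0,0,0,0,0,0],[0,0,0,0,0,0,0]])

```text
clock: 13.2
tool_pos: [485.3, -166.3, 154.5]
tool_rot: [180.0, -0.0, 50.4]
wrist_force: [-1.3, 0.3, 5.5]
grip_width: 13.4
grip_force: 60.1
```

Call:
send_rows(series=[[0,0,0,0,0,0.02,0],[0,0,0,0,0,0,0],[0,0,0,0,0,0,0]])

```text
clock: 13.5
tool_pos: [485.3, -166.3, 154.4]
tool_rot: [179.9, -0.0, 50.4]
wrist_force: [-2.0, 0.7, 11.0]
grip_width: 12.8
grip_force: 60.7
```

Call:
send_rows(series=[[0,0,-0.3,0,0,0,0],[0,0,-0.3,0,0,0,0],[0,0,0,0,0,0,0],[0,0,0,0,0,0,0]])

```text
clock: 13.9
tool_pos: [485.8, -166.6, 154.4]
tool_rot: [179.9, -0.0, 54.5]
wrist_force: [-1.5, -0.3, 9.8]
grip_width: 12.9
grip_force: 60.4
```

Call:
send_rows(series=[[0,0,-0.3,0,0,0,0],[0,0,-0.3,0,0,0,0],[0,0,0,0,0,0,0],[0,0,0,0,0,0,0]])

```text
clock: 14.3
tool_pos: [486.1, -166.6, 154.5]
tool_rot: [179.8, -0.0, 58.6]
wrist_force: [-1.7, 0.4, 9.2]
grip_width: 13.1
grip_force: 60.3
```

```bash
python3 m.py
```

```text
14.3 [ 486.13 -166.62  154.46] [179.85  -0.03  58.63] F [-1.7   0.45  9.24] M [-0.01  0.28 -0.03] -37.54934460361073
mouth from plug, tool mm [-0.09 -0.94 -0.  ] flange-rim gap 13.755243391408328
```

Call:
send_rows(series=[[0,0,-0.3,0,-0.02,0,0],[0,0,-0.3,0,0,0,0],[0,0,0,0,0,0,0],[0,0,0,0,0,0,0]])

```text
clock: 14.7
tool_pos: [486.1, -166.3, 154.5]
tool_rot: [179.8, -0.0, 62.8]
wrist_force: [0.2, 0.1, 7.6]
grip_width: 13.0
grip_force: 60.2
```

Call:
send_rows(series=[[0,0,-0.3,0,0,0,0],[0,0,-0.3,0,0,0,0],[0,0,0,0,0,0,0],[0,0,0,0,0,0,0]])

```text
clock: 15.1
tool_pos: [486.1, -166.2, 154.5]
tool_rot: [179.8, -0.0, 66.9]
wrist_force: [0.4, -0.3, 8.1]
grip_width: 13.6
grip_force: 60.2
```

```bash
python3 m.py
```

```text
15.1 [ 486.08 -166.18  154.47] [179.8   -0.04  66.89] F [ 0.4  -0.32  8.11] M [0.03 0.09 0.02] -31.923422088187365
mouth from plug, tool mm [-0.35 -0.63 -0.  ] flange-rim gap 13.77197128937837
```

Call:
send_rows(series=[[0,0,-0.3,0,-0.01,0.01,0],[0,0,-0.3,0,0,0,0],[0,0,0,0,0,0,0],[0,0,0,0,0,0,0]])

```text
clock: 15.5
tool_pos: [486.2, -166.0, 154.4]
tool_rot: [179.8, -0.0, 71.0]
wrist_force: [0.0, -0.6, 9.9]
grip_width: 12.9
grip_force: 60.5
```

Call:
send_rows(series=[[0,0,-0.3,0,0,0,0],[0,0,-0.3,0,0,0,0],[0,0,0,0,0,0,0],[0,0,0,0,0,0,0]])

```text
clock: 15.9
tool_pos: [486.2, -165.9, 154.4]
tool_rot: [179.8, -0.0, 75.1]
wrist_force: [0.4, -0.1, 10.0]
grip_width: 13.0
grip_force: 60.5
```

```bash
python3 m.py
```

```text
15.9 [ 486.23 -165.95  154.43] [179.75  -0.02  75.14] F [ 0.38 -0.13 10.02] M [ 0.08  0.09 -0.03] -26.223370794595407
mouth from plug, tool mm [-0.52 -0.67 -0.  ] flange-rim gap 13.730014980753595
```

Call:
send_rows(series=[[0,0,-0.3,-0.01,-0.01,0,0],[0,0,-0.3,0,0,0,0],[0,0,0,0,0,0,0],[0,0,0,0,0,0,0]])

```text
clock: 16.3
tool_pos: [486.1, -166.0, 154.4]
tool_rot: [179.7, -0.0, 79.3]
wrist_force: [0.6, 1.1, 9.9]
grip_width: 12.9
grip_force: 60.4
```

Call:
send_rows(series=[[0,0,-0.3,0,0,0,0],[0,0,-0.3,0,0,0,0],[0,0,0,0,0,0,0],[0,0,0,0,0,0,0]])

```text
clock: 16.7
tool_pos: [485.0, -166.2, 153.2]
tool_rot: [179.9, -0.0, 83.4]
wrist_force: [2.2, -0.8, -0.8]
grip_width: 13.3
grip_force: 58.9
```

```bash
python3 m.py
```

```text
16.7 [ 484.99 -166.17  153.2 ] [179.88  -0.01  83.37] F [ 2.16 -0.84 -0.8 ] M [-0.11 -0.57  0.05] -20.4060993387404
mouth from plug, tool mm [-0.06  0.55  0.  ] flange-rim gap 12.502513401410113
```

It dropped into the start gaps. Now I lower it gently.

Call:
send_rows(series=[[0,0,0,0,0.01,0.06,0],[0,0,0,0,0,0,0],[0,0,0,0,0,0,0]])

```text
clock: 17.0
tool_pos: [485.0, -166.2, 151.0]
tool_rot: [179.9, -0.0, 83.4]
wrist_force: [3.9, -0.7, -2.5]
grip_width: 12.5
grip_force: 58.6
```

```bash
python3 m.py
```

```text
17.0 [ 485.   -166.19  151.04] [179.93  -0.01  83.39] F [ 3.85 -0.75 -2.46] M [-0.14 -0.93  0.06] -20.502536350860623
mouth from plug, tool mm [-0.05  0.54  0.  ] flange-rim gap 10.338955545727458
```

Call:
send_rows(series=[[0,0,0,0,0.03,0.05,0],[0,0,0,0,0,0.05,0],[0,0,0,0,0,0,0],[0,0,0,0,0,0,0]])

```text
clock: 17.4
tool_pos: [485.1, -166.2, 148.0]
tool_rot: [-180.0, -0.0, 83.4]
wrist_force: [2.6, -0.7, -3.2]
grip_width: 12.8
grip_force: 58.7
```

```bash
python3 m.py
```

```text
17.4 [ 485.05 -166.2   147.97] [-179.98   -0.     83.39] F [ 2.64 -0.74 -3.17] M [-0.08 -0.7   0.07] -20.667349919177195
mouth from plug, tool mm [-0.04  0.48 -0.  ] flange-rim gap 7.273901529293056
```

Call:
send_rows(series=[[0,0,0,0,0.03,0.05,0],[0,0,0,0,0,0.02,0],[0,0,0,0,0,0,0],[0,0,0,0,0,0,0]])

```text
clock: 17.8
tool_pos: [485.3, -166.3, 145.9]
tool_rot: [-179.9, 0.0, 83.4]
wrist_force: [-0.3, -0.6, -1.3]
grip_width: 12.9
grip_force: 58.8
```

```bash
python3 m.py
```

```text
17.8 [ 485.31 -166.33  145.88] [-179.91    0.01   83.38] F [-0.29 -0.6  -1.26] M [-0.01 -0.04 -0.02] -20.77668145067342
mouth from plug, tool mm [ 0.06  0.22 -0.  ] flange-rim gap 5.180325585561803
```

Near the bottom, with side forces gone.

Call:
send_rows(series=[[0,0,0,0,0,0.02,0],[0,0,0,0,0,0,0],[0,0,0,0,0,0,0]])

```text
clock: 18.1
tool_pos: [486.0, -166.4, 145.5]
tool_rot: [-180.0, 0.0, 83.4]
wrist_force: [-0.5, 0.4, -2.1]
grip_width: 12.7
grip_force: 58.8
```

Call:
send_rows(series=[[0,0,0,0,0,0.02,0],[0,0,0,0,0,0,0],[0,0,0,0,0,0,0]])

```text
clock: 18.4
tool_pos: [486.1, -166.3, 145.2]
tool_rot: [180.0, 0.0, 83.4]
wrist_force: [-0.1, 0.7, 3.5]
grip_width: 12.7
grip_force: 59.6
```

```bash
python3 m.py
```

```text
18.4 [ 486.13 -166.31  145.22] [179.98   0.01  83.39] F [-0.13  0.74  3.46] M [ 0.06  0.31 -0.01] -20.851935528629088
mouth from plug, tool mm [-0.05 -0.6  -0.  ] flange-rim gap 4.52156511227281
```

Call:
send_rows(series=[[0,0,0.3,0,-0.01,0.003,0],[0,0,0.3,0,0,0.003,0],[0,0,0,0,0,0,0],[0,0,0,0,0,0,0]])

```text
clock: 18.8
tool_pos: [486.3, -166.2, 144.9]
tool_rot: [179.9, 0.0, 79.3]
wrist_force: [0.5, -0.3, 3.0]
grip_width: 12.9
grip_force: 59.6
```

Call:
send_rows(series=[[0,0,0.3,0,0,0.005,0],[0,0,0.3,0,0,0.005,0],[0,0,0,0,0,0,0],[0,0,0,0,0,0,0]])

```text
clock: 19.2
tool_pos: [485.9, -166.3, 144.5]
tool_rot: [180.0, 0.0, 75.1]
wrist_force: [0.8, 0.5, 3.7]
grip_width: 13.5
grip_force: 59.5
```

```bash
python3 m.py
```

```text
19.2 [ 485.92 -166.33  144.46] [179.98   0.01  75.14] F [0.83 0.5  3.75] M [-0.11 -0.15  0.04] -26.665183126413105
mouth from plug, tool mm [-0.07 -0.47 -0.  ] flange-rim gap 3.7634270800626553
```

Running down the thread (0.37 mm per 4°). I'll continue.

Call:
send_rows(series=[[0,0,0.3,0,0,0.005,0],[0,0,0.3,0,0,0.005,0],[0,0,0,0,0,0,0],[0,0,0,0,0,0,0]])

```text
clock: 19.6
tool_pos: [485.9, -166.4, 144.1]
tool_rot: [180.0, 0.0, 71.0]
wrist_force: [0.9, -0.2, 3.3]
grip_width: 13.0
grip_force: 59.5
```

Call:
send_rows(series=[[0,0,0.3,0,0,0.005,0],[0,0,0.3,0,0,0.005,0],[0,0,0,0,0,0,0],[0,0,0,0,0,0,0]])

```text
clock: 20.0
tool_pos: [485.6, -166.3, 143.7]
tool_rot: [-180.0, 0.0, 66.9]
wrist_force: [0.4, -0.6, 2.6]
grip_width: 13.0
grip_force: 59.5
```

```bash
python3 m.py
```

```text
20.0 [ 485.58 -166.33  143.75] [-179.98    0.02   66.88] F [ 0.36 -0.59  2.58] M [-0.08 -0.07 -0.02] -32.378494198520954
mouth from plug, tool mm [-0.01 -0.23 -0.  ] flange-rim gap 3.045861801088307
```

Call:
send_rows(series=[[0,0,0.3,0,0,0.006,0],[0,0,0.3,0,0,0.006,0],[0,0,0,0,0,0,0],[0,0,0,0,0,0,0]])

```text
clock: 20.4
tool_pos: [485.6, -166.3, 143.4]
tool_rot: [-180.0, 0.0, 62.8]
wrist_force: [-0.1, 0.2, 2.9]
grip_width: 13.1
grip_force: 59.4
```

Call:
send_rows(series=[[0,0,0.3,0,0,0.006,0],[0,0,0.3,0,0,0.006,0],[0,0,0,0,0,0,0],[0,0,0,0,0,0,0]])

```text
clock: 20.8
tool_pos: [485.7, -166.3, 143.1]
tool_rot: [-180.0, 0.0, 58.6]
wrist_force: [0.4, 0.8, 1.4]
grip_width: 12.5
grip_force: 59.4
```

Call:
send_rows(series=[[0,0,0.3,0,0,0.006,0],[0,0,0.3,0,0,0.006,0],[0,0,0,0,0,0,0],[0,0,0,0,0,0,0]])

```text
clock: 21.2
tool_pos: [485.7, -166.2, 142.7]
tool_rot: [-180.0, 0.0, 54.5]
wrist_force: [-0.2, -0.9, 2.4]
grip_width: 12.8
grip_force: 59.4
```

```bash
python3 m.py
```

```text
21.2 [ 485.7  -166.25  142.7 ] [-179.99    0.01   54.51] F [-0.18 -0.91  2.39] M [-0.02 -0.09 -0.05] -40.77745480205397
mouth from plug, tool mm [-0.21 -0.4  -0.  ] flange-rim gap 2.0019177682407303
```

Call:
send_rows(series=[[0,0,0.3,0,0,0.006,0],[0,0,0.3,0,0,0.006,0],[0,0,0,0,0,0,0],[0,0,0,0,0,0,0]])

```text
clock: 21.6
tool_pos: [485.8, -166.3, 142.4]
tool_rot: [180.0, 0.0, 50.4]
wrist_force: [0.8, 0.4, 2.9]
grip_width: 12.7
grip_force: 59.4
```

Call:
send_rows(series=[[0,0,0.3,0,0,0.006,0],[0,0,0.3,0,0,0.006,0],[0,0,0,0,0,0,0],[0,0,0,0,0,0,0]])

```text
clock: 22.0
tool_pos: [485.8, -166.3, 142.0]
tool_rot: [180.0, 0.0, 46.3]
wrist_force: [0.0, 0.1, 3.3]
grip_width: 12.9
grip_force: 59.4
```

Call:
send_rows(series=[[0,0,0.3,0,0,0.006,0],[0,0,0.3,0,0,0.006,0],[0,0,0,0,0,0,0],[0,0,0,0,0,0,0]])

```text
clock: 22.4
tool_pos: [485.9, -166.3, 141.7]
tool_rot: [180.0, -0.0, 42.1]
wrist_force: [0.6, -0.4, 3.8]
grip_width: 12.8
grip_force: 59.5
```

```bash
python3 m.py
```

```text
22.4 [ 485.86 -166.26  141.72] [179.99  -0.    42.14] F [ 0.61 -0.44  3.8 ] M [-0.15 -0.12 -0.08] -48.98887670511968
mouth from plug, tool mm [-0.41 -0.59 -0.  ] flange-rim gap 1.0217881675554707
```

Call:
send_rows(series=[[0,0,0.3,0,0,0.006,0],[0,0,0.3,0,0,0.006,0],[0,0,0,0,0,0,0],[0,0,0,0,0,0,0]])

```text
clock: 22.8
tool_pos: [485.9, -166.3, 141.4]
tool_rot: [180.0, -0.0, 38.0]
wrist_force: [-0.1, 0.0, 4.0]
grip_width: 13.1
grip_force: 59.6
```

Call:
send_rows(series=[[0,0,0.3,0,0,0.006,0],[0,0,0,0,0,0,0],[0,0,0,0,0,0,0]])

```text
clock: 23.1
tool_pos: [485.9, -166.3, 141.2]
tool_rot: [180.0, -0.0, 35.9]
wrist_force: [1.0, -0.6, 4.0]
grip_width: 13.1
grip_force: 59.7
```

```bash
python3 m.py
```

```text
23.1 [ 485.86 -166.27  141.18] [179.99  -0.    35.94] F [ 1.   -0.65  3.98] M [-0.08 -0.18 -0.02] -53.02745184045127
mouth from plug, tool mm [-0.48 -0.62 -0.  ] flange-rim gap 0.4812727694480117
```

Call:
send_rows(series=[[0,0,0.3,0,0,0.005,0],[0,0,0,0,0,0,0],[0,0,0,0,0,0,0]])

```text
clock: 23.4
tool_pos: [485.9, -166.3, 141.0]
tool_rot: [180.0, -0.0, 33.9]
wrist_force: [1.1, -0.5, 3.6]
grip_width: 12.8
grip_force: 59.7
```

Call:
send_rows(series=[[0,0,0.3,0,0,0.005,0],[0,0,0,0,0,0,0],[0,0,0,0,0,0,0]])

```text
clock: 23.7
tool_pos: [485.8, -166.3, 140.8]
tool_rot: [180.0, 0.0, 31.8]
wrist_force: [0.8, 0.2, 3.9]
grip_width: 12.4
grip_force: 59.7
```

```bash
python3 m.py
```

```text
23.7 [ 485.78 -166.29  140.82] [180.     0.    31.81] F [0.84 0.22 3.93] M [-0.17 -0.16 -0.07] -55.69994061100195
mouth from plug, tool mm [-0.44 -0.6  -0.  ] flange-rim gap 0.11527543564510268
```

Call:
send_rows(series=[[0,0,0.3,0,0,0.004,0],[0,0,0,0,0,0,0],[0,0,0,0,0,0,0]])

```text
clock: 24.0
tool_pos: [485.8, -166.3, 140.7]
tool_rot: [180.0, 0.0, 29.7]
wrist_force: [0.1, -0.7, 4.5]
grip_width: 12.6
grip_force: 59.7
```

```bash
python3 m.py
```

```text
24.0 [ 485.79 -166.32  140.74] [179.99   0.    29.73] F [ 0.14 -0.68  4.52] M [-0.14 -0.14 -0.03] -57.03919158032834
mouth from plug, tool mm [-0.46 -0.63 -0.  ] flange-rim gap 0.03935697046311759
```

Call:
send_rows(series=[[0,0,0.2,0,0,0.003,0],[0,0,0,0,0,0,0],[0,0,0,0,0,0,0]])

```text
clock: 24.3
tool_pos: [485.7, -166.3, 140.7]
tool_rot: [180.0, 0.0, 28.4]
wrist_force: [-0.3, -0.3, 5.4]
grip_width: 12.8
grip_force: 59.9
```

```bash
python3 m.py
```

```text
24.3 [ 485.72 -166.28  140.71] [180.     0.    28.36] F [-0.31 -0.25  5.43] M [-0.11 -0.1  -0.06] -57.921822853518414
mouth from plug, tool mm [-0.43 -0.57 -0.  ] flange-rim gap 0.008510218603831277
```

The descent has stopped: the flange is on the rim. Now feel for the end stop in small steps.

Call:
send_rows(series=[[0,0,0.2,0,0,0,0],[0,0,0,0,0,0,0],[0,0,0,0,0,0,0]])

```text
clock: 24.6
tool_pos: [485.7, -166.2, 140.7]
tool_rot: [-180.0, 0.0, 27.0]
wrist_force: [-0.4, 0.2, 5.6]
grip_width: 12.8
grip_force: 59.9
```

```bash
python3 m.py
```

```text
24.6 [ 485.72 -166.22  140.71] [-180.      0.     26.98] F [-0.38  0.15  5.56] M [-0.07 -0.07 -0.04] -58.803409883063246
mouth from plug, tool mm [-0.47 -0.52  0.  ] flange-rim gap 0.013933088052951348
```

Call:
send_rows(series=[[0,0,0.15,0,0,0,0],[0,0,0,0,0,0,0],[0,0,0,0,0,0,0]])

```text
clock: 24.9
tool_pos: [485.6, -166.2, 140.7]
tool_rot: [-180.0, 0.0, 26.0]
wrist_force: [0.3, -0.0, 5.3]
grip_width: 12.8
grip_force: 59.9
```

```bash
python3 m.py
```

```text
24.9 [ 485.59 -166.21  140.72] [-180.      0.02   25.98] F [ 0.29 -0.03  5.28] M [-0.09 -0.05  0.03] -59.449467707276696
mouth from plug, tool mm [-0.37 -0.45 -0.  ] flange-rim gap 0.017033048778742454
```

Call:
send_rows(series=[[0,0,0.2,0,0,0,0],[0,0,0,0,0,0,0],[0,0,0,0,0,0,0]])

```text
clock: 25.2
tool_pos: [485.3, -166.1, 140.7]
tool_rot: [-180.0, 0.1, 24.7]
wrist_force: [-0.8, 0.0, 6.6]
grip_width: 13.2
grip_force: 60.1
```

```bash
python3 m.py
```

```text
25.2 [ 485.28 -166.08  140.71] [-179.98    0.05   24.67] F [-0.76  0.03  6.56] M [-0.04  0.06  0.33] -60.29527562338211
mouth from plug, tool mm [-0.14 -0.21 -0.  ] flange-rim gap 0.00784306150545433
```

Call:
send_rows(series=[[0,0,0.15,0,0,0,0],[0,0,0,0,0,0,0],[0,0,0,0,0,0,0]])

```text
clock: 25.5
tool_pos: [485.2, -166.1, 140.7]
tool_rot: [-180.0, 0.1, 23.8]
wrist_force: [-0.8, 0.3, 7.3]
grip_width: 12.7
grip_force: 60.6
```

```bash
python3 m.py
```

```text
25.5 [ 485.23 -166.08  140.71] [-179.99    0.07   23.77] F [-0.75  0.29  7.31] M [-0.11  0.14  0.8 ] -60.89018885629941
mouth from plug, tool mm [-0.1 -0.2 -0. ] flange-rim gap 0.009904126114648193
```

Stop felt (0.8 N m) with the flange on the rim. I'll relax the twist, let go and rise.

Call:
send_rows(series=[[0,0,-0.2,0,0,-0.01,0],[0,0,0,0,0,0,0],[0,0,0,0,0,0,0]])

```text
clock: 25.8
tool_pos: [485.2, -166.1, 140.7]
tool_rot: [-180.0, 0.1, 24.9]
wrist_force: [-1.6, 0.3, 2.8]
grip_width: 13.2
grip_force: 59.6
```

```bash
python3 m.py
```

```text
25.8 [ 485.19 -166.09  140.73] [-179.95    0.05   24.94] F [-1.56  0.34  2.84] M [-0.02  0.1   0.32] -60.100978969355054
mouth from plug, tool mm [-0.06 -0.18 -0.  ] flange-rim gap 0.029833816462499385
```

Call:
send_rows(series=[[0,0,0,0,0,0,0.45],[0,0,0,0,0,0,0.45],[0,0,0,0,0,0,0.45],[0,0,0,0,0,0,0.45],[0,0,0,0,0,0,0.45]])

```text
clock: 26.3
tool_pos: [485.7, -166.3, 140.8]
tool_rot: [-180.0, 0.0, 24.9]
wrist_force: [0.1, -0.5, -0.7]
grip_width: 38.2
grip_force: 0.0
```

Call:
send_rows(series=[[0,0,0,0,0,-0.2,0.5],[0,0,0,0,0,-0.5,0.5],[0,0,0,0,0,-1,0.5],[0,0,0,0,0,-1,0.5],[0,0,0,0,0,-0.4,0.5],[0,0,0,0,0,0,0.5],[0,0,0,0,0,0,0.5]])

```text
clock: 27.0
tool_pos: [485.5, -166.3, 233.8]
tool_rot: [180.0, 0.0, 24.9]
wrist_force: [0.1, -0.1, -1.1]
grip_width: 42.8
grip_force: 0.0
```

```bash
python3 m.py; python3 - <<'E'
from h import *
s,im=grab('side');s,w=grab('wrist')
a=cv2.resize(im[90:215,355:480,::-1],(400,400),interpolation=cv2.INTER_CUBIC)
b=cv2.resize(w[100:300,220:420,::-1],(400,400),interpolation=cv2.INTER_CUBIC)
cv2.imwrite('pics/c5.png',np.clip(np.hstack([a,b])*1.2,0,255).astype('u1'))
E
```

```text
27.0 [ 485.48 -166.27  233.83] [180.     0.01  24.94] F [ 0.08 -0.11 -1.08] M [ 0.   -0.    0.01] -58.09688679638303
mouth from plug, tool mm [-0.25 -0.47 -0.  ] flange-rim gap 93.13253535662332
```

View pics/c5.png

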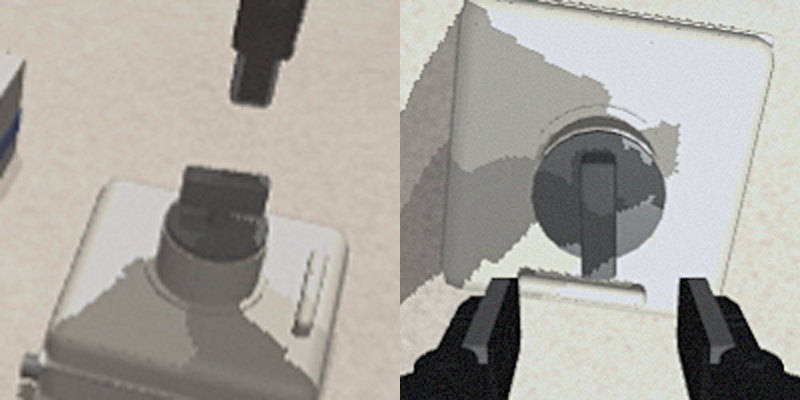

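The plug's flange sits flush and level on the rim, centred at about crop (213,235) in the side view, and the gripper is clear of it. Handing in.

```bash
python3 -c "
from station import arm
print(arm.sign_off())"
```

```text
the job is handed in; nothing more can be done
None
```

The grey plug is screwed into the waste tank to its end stop with the flange on the rim. I released it and handed the job in at about 27 s; the highest readings I saw were about 11 N and 0.8 N m (at the end stop).

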